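# Sort returned memorial lamps by weight at the candle counter

### The arm

A 7-joint arm with a two-finger parallel gripper is mounted at the origin on the work surface. World frame = base frame: x ahead of the robot, y to its left, z up, the work surface at z = 0. Lengths are in m, angles in rad, forces in N, time in s.
With the tool pointing down it reaches from about 0.425 to 0.925 m from the base axis. Payload 6.8 kg.
Tool frame: the origin (TCP) lies midway between the tips of the shut fingers; the grasp point (between the pads) lies 19 mm behind it; z points along the fingers, y is the direction in which the jaws open and shut (so a half turn about z gives the same grasp; the last joint's range is limited). The gripper opens to 85 mm and grips with 20 to 120 N. Pads are 22 mm wide; open, the fingers measure 114 mm over their backs; the gripper's body (76 mm by 85 mm) begins 54 mm behind the grasp point. The pads swing forward as they close: fully open they stand 13 mm farther back than shut.
Start: joints at [1.094, 0.477, 0.022, 1.555, -0.011, 1.109, -0.083], TCP at [0.243, -0.63, 0.231] pointing down, gripper open.
Joint ranges: [-2.96, 2.96], [-0.34, 2.1], [-1.41, 1.46], [0.24, 2.44], [-1.37, 4.51], [0.17, 1.92], [-2.96, 2.96]. Speed limits (rad/s): [2.39, 2.39, 3.14, 3.14, 3.14, 3.14, 3.14].

### API

Orientations are given as a unit quaternion [w, x, y, z].
In Python, from station import bot, vision gives the robot as it stands.
- The arm moves only by the tool move_arm, never from a script. Its argument "increments" is text: rows parted by semicolons, each of 7 numbers parted by spaces: the opening, from 0 (shut) to 1 (fully open), then the shift along the world's x, y, z in mm, then the turn, a rotation vector about the world's x, y, z in rad. In form: grip x y z rx ry rz; .... A call has exactly 8 rows; each row shifts and turns the commanded pose from where the row before left it; what a row does not reach is not made up. A row lasts 1/8 s, in which the tool goes at most 62.5 mm and 10.7 degrees, less where a joint would pass 70% of its speed; a pose out of reach is approached as far as the arm can. A call with a gripper value outside its range is refused whole. The fingers move at their own pace and stop on an object; "newtons" is the grip in N (left out, the last holds). Time passes only in rows, so rows that do not move let the fingers close, or fill a call up. It gives the time, the measured TCP pose, the force and the opening at its end, in the units of the state.
- bot.get_obs(): the state, without advancing time (a new reading comes with each control period).
- vision.read_camera(name): name is "scene" or "side" or "wrist"; returns (picture, depth): 384x512x3 uint8, red, green, blue; 384x512 float32, m along the optical axis (not along the pixel's ray), 0 where there is no reading.
- vision.calibration(name): a dict with "fx", "fy", "cx", "cy" (pixels), "R" (3x3) and "t" (3): a world point X has camera coordinates R X + t; the wrist camera has in their place "hand_eye" (4x4, takes a point from camera to tool coordinates, whose origin is the TCP and whose axes are the flange's). Camera axes: x right, y down, z forward; pixel columns grow to the right and rows downward; lengths in m; the calibration is good to about 2 mm. A picture is of the moment at which its call begins: read the wrist's pose just before it. calibration takes no time and is no camera call.
- bot.hand_in(): hands the job in, once; it reports no verdict.
The state is a dict: "t": time; "q": joint angles; "joint_vel": joint speeds; "joint_torque": joint torques, N m; "eef_pos": TCP position; "tool_rot": TCP orientation; "contact_force": force on the tool from outside, world axes, zero at the start; "torque": the same for the moment, N m; "gripper_width": opening from 0.0 (shut) to 1.0 (fully open).
Only numpy, scipy, OpenCV 4.12 (cv2) and the standard library are available. Lean on these libraries where they do the work, as an engineer would, in place of code of your own. Each camera call takes 0.05 s, during which the arm holds its last target.

### The job

The red memorial lamps on the blue mat have come back from the stands and look alike, so lift each one to feel by its weight what is left inside: slide the lid of the dark stock box fully open and stand the lamps with whole candles upright in its bay, stand the half-burned ones upright in the wooden relight tray, and put the burned-out shells in the green recycling crate. The thin shells dent, so hold them lightly; leave the other things on the counter alone, and slide the lid fully shut when you are done.

Things in the scene. Friction and masses are not known exactly. Their poses are not given: they have to be found in the camera images.
- lamp_a_mid (a point): centre, half-way up, of an upright red plastic lamp with a gilt cap, 60 mm across, 95 mm tall, z up its middle, heaviest at its foot; absent in some starts. All look alike; they weigh about 285 g with a whole candle inside, 175 g half-burned, 70 g burned out (each within 8 per cent). A shell dents if the two fingers together press it with over 90 N (45 N a side).
- lamp_b_mid (a point): centre, half-way up, of an upright red plastic lamp with a gilt cap, 60 mm across, 95 mm tall, z up its middle, heaviest at its foot; absent in some starts. All look alike; they weigh about 285 g with a whole candle inside, 175 g half-burned, 70 g burned out (each within 8 per cent). A shell dents if the two fingers together press it with over 90 N (45 N a side).
- lamp_c_mid (a point): centre, half-way up, of an upright red plastic lamp with a gilt cap, 60 mm across, 95 mm tall, z up its middle, heaviest at its foot; absent in some starts. All look alike; they weigh about 285 g with a whole candle inside, 175 g half-burned, 70 g burned out (each within 8 per cent). A shell dents if the two fingers together press it with over 90 N (45 N a side).
- lamp_d_mid (a point): centre, half-way up, of an upright red plastic lamp with a gilt cap, 60 mm across, 95 mm tall, z up its middle, heaviest at its foot; absent in some starts. All look alike; they weigh about 285 g with a whole candle inside, 175 g half-burned, 70 g burned out (each within 8 per cent). A shell dents if the two fingers together press it with over 90 N (45 N a side).
- lamp_e_mid (a point): centre, half-way up, of an upright red plastic lamp with a gilt cap, 60 mm across, 95 mm tall, z up its middle, heaviest at its foot; absent in some starts. All look alike; they weigh about 285 g with a whole candle inside, 175 g half-burned, 70 g burned out (each within 8 per cent). A shell dents if the two fingers together press it with over 90 N (45 N a side).
- lamp_f_mid (a point): centre, half-way up, of an upright red plastic lamp with a gilt cap, 60 mm across, 95 mm tall, z up its middle, heaviest at its foot; absent in some starts. All look alike; they weigh about 285 g with a whole candle inside, 175 g half-burned, 70 g burned out (each within 8 per cent). A shell dents if the two fingers together press it with over 90 N (45 N a side).
- returns_mat: blue baize mat lying on the counter, fixed, 210 mm (its x) by 350 mm (its y) and 2 mm thick, on which the lamps stand at the start; origin under its centre
- stock_box: dark wooden stock box, fixed; origin on the counter under the centre of its open bay, y along the lid's travel. Outside 160 mm (x), from y -110 to +320 mm: the bay lies at -100 to +100 mm, beyond it a closed store over which the lid slides when opened. Walls 110 mm high; a rail 6 mm wide on top of each long wall reaches 120 mm.
- stock_bay (a point): centre of the bay's inner floor, 8 mm above the counter, axes as the box's. The bay is 140 mm (x) by 200 mm (y) inside and 102 mm deep, walls 10 mm thick; the shut lid covers it, clear of lamps standing in it.
- stock_lid (a joint): travel in m of the flat pale wooden lid of the stock box: 0 = fully shut over the bay, 0.21 = fully open; it slides level along the box's +y with about 2 N of friction and stays where it is left. Up to 30 mm ajar at the start.
- lid_grip (a point): middle of the upright brass grip bar on the lid, moving with the lid: the bar is 14 mm thick along the lid's travel (y), 70 mm long across it (x), and stands 34 mm above the lid's top face; this point is 19 mm above that face and 15 mm below the bar's top. With the lid shut it is straight above stock_bay. Axes as the box's.
- relight_tray_in (a point): centre of the inner floor, 8 mm above the counter, of the pale wooden relight tray: fixed, open, 190 x 190 mm outside, walls 8 mm thick and 50 mm high over the counter. It and the crate may change sides from start to start.
- scrap_crate_in (a point): centre of the inner floor, 6 mm above the counter, of the green plastic recycling crate with black slots: fixed, open, 190 x 190 mm outside, walls 6 mm thick and 52 mm high over the counter
- votive_blue: a small open blue ceramic votive cup, 62 mm across and 62 mm tall; origin at the centre of its underside; not part of the job, to be left where it is
- votive_amber: a small open amber glass votive cup, 62 mm across and 62 mm tall; origin at the centre of its underside; not part of the job, to be left where it is
- matchbox: a yellow matchbox lying flat, 55 x 36 x 16 mm; origin at the centre of its underside; not part of the job, to be left where it is
- handbell: a brass handbell standing on its mouth, 68 mm across and 107 mm tall; origin at the centre of its underside; not part of the job, to be left where it is
- pen_cup: a round wooden pen cup with pens, 72 mm across, about 145 mm tall with its pens; origin at the centre of its underside; not part of the job, to be left where it is
- candle_bundle: a bundle of thin yellow candles lying flat, 190 mm long (along its y), 44 mm wide, 28 mm high; origin at the centre of its underside; not part of the job, to be left where it is
There are look-alikes about, which are no part of the job. What is shaped like the part that bears lamp_d_mid but turquoise is not meant.

How it is judged:
By the outcome, as a careful person would: the job done as asked, in the order asked, and still so for the second after the job is handed in, with the robot touching nothing.
Of lamp_a, lamp_b, lamp_c, lamp_d, lamp_e, lamp_f only 4 to 6 are there at a start; the rules pass over those that are not, and their reading is None.
At some moment in a run one of lamp_a, lamp_b, lamp_c, lamp_d, lamp_e, lamp_f may be knocked a few centimetres aside while the robot is not near it.
It also fails if it takes over 210 s, if anything falls off the work surface, if the arm or the gripper's body presses on something with over 40 N, if the wrist force passes 120 N, or if a joint passes its speed limit or range.

## Working session

There is one attempt and no reset: what is moved stays moved. The work goes in short steps, Python scripts to look and compute and a tool call to move; the robot and the scene stay as the last step left them, time stands still between calls to the robot, and variables do not carry over. Pictures are saved under pics/ and viewed, and the job is handed in when it is done.

Besides the shell and the picture viewer there is one more tool, called after ">>>" as name(argument=value, ...) on one line, values as JSON. move_arm: Moves the arm, as the interface text tells. Its arguments: {"type":"object","properties":{"increments":{"type":"string"},"newtons":{"type":"number"}},"required":["increments"]}

```bash
ls; mkdir -p pics
python3 - <<'E'
from station import bot, vision
import cv2,numpy as np
print(bot.get_obs())
for n in ["scene","side","wrist"]:
    p,d=vision.read_camera(n); cv2.imwrite(f"pics/{n}0.png",p[:,:,::-1]); np.savez(f"pics/{n}0.npz",p=p,d=d)
    print(n,vision.calibration(n))
E
```

```text
pics
{'t': 0.0, 'q': array([ 1.09388051,  0.47778388,  0.02237643,  1.55647871, -0.01147688,
        1.10927295, -0.08309305]), 'joint_vel': array([-0.00015193, -0.00048912, -0.00063313, -0.00049049, -0.0003711 ,
       -0.00056657, -0.00142494]), 'joint_torque': array([ 2.42449278e-04, -5.96439672e+01,  1.60732951e+00, -2.81195730e+01,
        1.23223022e-02,  9.27268993e-03, -1.41804893e-06]), 'eef_pos': array([ 0.24308797, -0.62906977,  0.23032579]), 'tool_rot': array([-8.72006519e-04,  9.83044038e-01,  1.83367380e-01, -2.50142742e-04]), 'contact_force': array([0.74879895, 0.32091227, 0.17909418]), 'torque': array([-0.01800209,  0.01188805,  0.02874051]), 'gripper_width': 0.9979307347866063}
scene {'fx': 425.0721182866976, 'fy': 425.0721182866976, 'cx': 251.74648972721894, 'cy': 191.79569996635936, 'R': array([[ 0.00574017,  0.99997077,  0.00504997],
       [ 0.82108233, -0.00183065, -0.57080685],
       [-0.57078092,  0.00742297, -0.82106884]]), 't': array([ 0.00801563, -0.3322736 ,  1.70354232])}
side {'fx': 483.02117117424314, 'fy': 483.02117117424314, 'cx': 257.24457115223856, 'cy': 195.46414732693344, 'R': array([[-0.88107833, -0.47292467,  0.00657474],
       [-0.33877065,  0.62132131, -0.70653682],
       [ 0.33005366, -0.62474161, -0.70764574]]), 't': array([0.41542505, 0.2221713 , 1.47579864])}
wrist {'fx': 345.76563901364443, 'fy': 345.76563901364443, 'cx': 260.28439599621527, 'cy': 190.40458758304104, 'hand_eye': array([[-5.12990234e-05, -9.51118270e-01, -3.08826868e-01,
         7.79764747e-02],
       [ 9.99999231e-01, -4.31379642e-04,  1.16244444e-03,
         4.09791943e-04],
       [-1.23884376e-03, -3.08826571e-01,  9.51117561e-01,
        -1.41811001e-01],
       [ 0.00000000e+00,  0.00000000e+00,  0.00000000e+00,
         1.00000000e+00]])}
```

View pics/scene0.png

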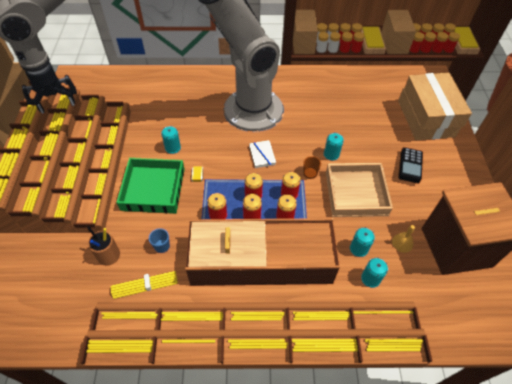

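View pics/side0.png

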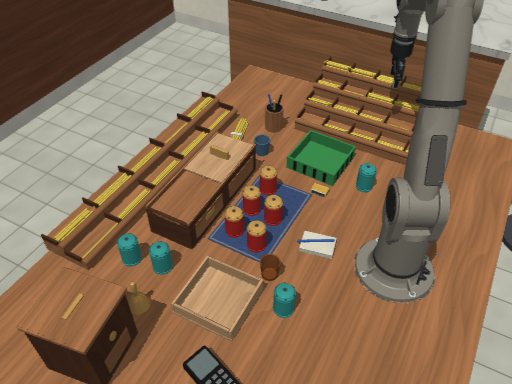

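View pics/wrist0.png

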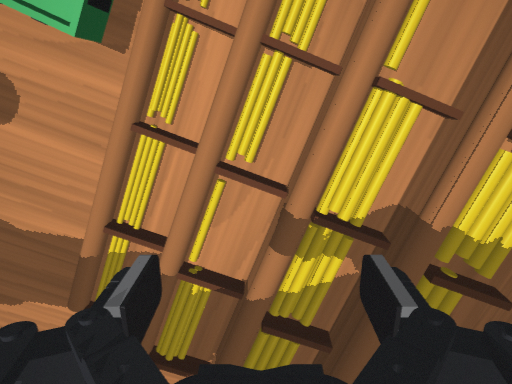

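The scene shows 5 red lamps on the mat (around px 217–290, 185–208), box with lid at left (grip bar px 228,240), crate at left (150,185), tray at right (358,188). Now I'll measure.

```bash
cat > h.py <<'E'
import numpy as np,cv2
from station import bot,vision
from scipy.spatial.transform import Rotation as Rn
def world(name,d,cal=None,pose=None):
    c=cal or vision.calibration(name)
    v,u=np.mgrid[0:d.shape[0],0:d.shape[1]]
    P=np.stack([(u-c['cx'])/c['fx']*d,(v-c['cy'])/c['fy']*d,d],-1)
    if 'R' in c: W=(P-c['t'])@c['R']
    else:
        o=pose; H=c['hand_eye']; T=P@H[:3,:3].T+H[:3,3]
        q=o['tool_rot']; r=Rn.from_quat([q[1],q[2],q[3],q[0]]).as_matrix()
        W=T@r.T+o['eef_pos']
    W[d<=0]=np.nan
    return W
def redmask(p):
    h=cv2.cvtColor(p,cv2.COLOR_RGB2HSV)
    return ((h[...,0]<6)|(h[...,0]>174))&(h[...,1]>150)&(h[...,2]>60)
def lamps(name,zt=0.05,box=None,p=None,d=None,pose=None):
    if p is None: p,d=vision.read_camera(name)
    W=world(name,d,pose=pose); m=redmask(p)
    n,l,s,c=cv2.connectedComponentsWithStats(m.astype(np.uint8))
    out=[]
    for i in range(1,n):
        if s[i,4]<40: continue
        w=W[(l==i)]; w=w[~np.isnan(w[:,0])]
        out.append((c[i].round(0),s[i,4],np.median(w,0).round(3),w.min(0).round(3),w.max(0).round(3)))
    return out
E
python3 - <<'E'
from h import *
for n in ["scene","side"]:
    z=np.load(f"pics/{n}0.npz"); p,d=z['p'],z['d']; W=world(n,d)
    # tops
    x0,x1,y0,y1=.3,.7,-.25,.3
    m=(W[...,2]>.085)&(W[...,2]<.110)&(W[...,0]>.38)&(W[...,0]<.58)&(W[...,1]>-.2)&(W[...,1]<.2)
    k,l,s,c=cv2.connectedComponentsWithStats(m.astype(np.uint8))
    print(n)
    for i in range(1,k):
        if s[i,4]<25: continue
        w=W[l==i]; print(c[i].round(),s[i,4],np.mean(w,0).round(4),w.min(0).round(3),w.max(0).round(3))
    m=redmask(p); print([ (a[0],a[1]) for a in lamps(n,p=p,d=d)])
    def rep(name,m):
        w=W[m]; w=w[~np.isnan(w[:,0])]
        print(name,len(w),np.percentile(w,[2,50,98],axis=0).round(3).tolist())
    hs=cv2.cvtColor(p,cv2.COLOR_RGB2HSV)
    rep('green',(hs[...,0]>50)&(hs[...,0]<75)&(hs[...,1]>150)&(W[...,2]>.03)&(W[...,2]<.06))
    rep('mat',(hs[...,0]>105)&(hs[...,0]<125)&(hs[...,1]>120)&(np.abs(W[...,2])<.015)&(W[...,0]>.3)&(abs(W[...,1])<.3))
    R=(W[...,0]>.55)&(W[...,0]<.85)&(W[...,1]>-.35)&(W[...,1]<.4)
    rep('box',R&(W[...,2]>.105)&(W[...,2]<.14))
    rep('rim',R&(W[...,2]>.117)&(W[...,2]<.123))
    rep('bar',R&(W[...,2]>.14)&(W[...,2]<.2))
    rep('tray',(W[...,0]>.3)&(W[...,0]<.65)&(W[...,1]>.18)&(W[...,1]<.5)&(W[...,2]>.042)&(W[...,2]<.058))
E
```

```text
scene
[291. 179.] 209 [0.4175 0.1166 0.0934] [0.381 0.088 0.085] [0.442 0.145 0.103]
[253. 180.] 200 [ 0.422 -0.007  0.094] [ 0.391 -0.036  0.085] [0.448 0.019 0.103]
[216. 200.] 228 [ 0.502  -0.1243  0.0936] [ 0.472 -0.153  0.085] [ 0.527 -0.096  0.104]
[251. 201.] 224 [ 0.5052 -0.0123  0.0936] [ 0.473 -0.039  0.085] [0.533 0.015 0.103]
[287. 202.] 227 [0.509  0.0979 0.0936] [0.479 0.071 0.086] [0.534 0.126 0.105]
[(array([350.,  46.]), np.int32(252)), (array([433.,  46.]), np.int32(489)), (array([290., 191.]), np.int32(121)), (array([253., 191.]), np.int32(93)), (array([218., 213.]), np.int32(156)), (array([285., 214.]), np.int32(121)), (array([252., 214.]), np.int32(124))]
green 733 [[0.298, -0.447, 0.031], [0.432, -0.348, 0.045], [0.492, -0.255, 0.056]]
mat 1405 [[0.368, -0.162, -0.002], [0.427, -0.05, 0.003], [0.507, 0.155, 0.008]]
box 7328 [[0.588, -0.19, 0.106], [0.67, 0.013, 0.117], [0.745, 0.222, 0.123]]
rim 3267 [[0.586, -0.188, 0.117], [0.673, -0.071, 0.12], [0.745, 0.186, 0.123]]
bar 119 [[0.633, -0.089, 0.141], [0.671, -0.082, 0.152], [0.701, -0.076, 0.157]]
tray 721 [[0
[... 454 characters left out ...]
096 0.085] [0.436 0.152 0.103]
[(array([268., 186.]), np.int32(257)), (array([251., 206.]), np.int32(266)), (array([273., 216.]), np.int32(268)), (array([234., 228.]), np.int32(281)), (array([256., 242.]), np.int32(284))]
green 420 [[0.294, -0.448, 0.03], [0.399, -0.382, 0.042], [0.484, -0.249, 0.054]]
mat 1405 [[0.366, -0.158, -0.004], [0.413, 0.023, 0.002], [0.546, 0.158, 0.007]]
box 4214 [[0.582, -0.181, 0.105], [0.659, 0.039, 0.114], [0.74, 0.229, 0.124]]
rim 1368 [[0.582, -0.183, 0.117], [0.657, -0.048, 0.119], [0.741, 0.208, 0.123]]
bar 98 [[0.63, -0.086, 0.141], [0.66, -0.075, 0.151], [0.695, -0.07, 0.157]]
tray 1088 [[0.312, 0.19, 0.042], [0.435, 0.349, 0.048], [0.625, 0.479, 0.057]]
```

Run:
```python
import cv2
for n,(a,b,c,e) in {"scene":(120,300,110,440),"side":(110,350,130,400)}.items():
    p=cv2.imread(f"pics/{n}0.png")[a:b,c:e]; f=min(800/p.shape[1],600/p.shape[0]); cv2.imwrite(f"pics/{n}0z.png",cv2.resize(p,None,fx=f,fy=f,interpolation=cv2.INTER_CUBIC))
```

```text
(no output)
```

View pics/scene0z.png

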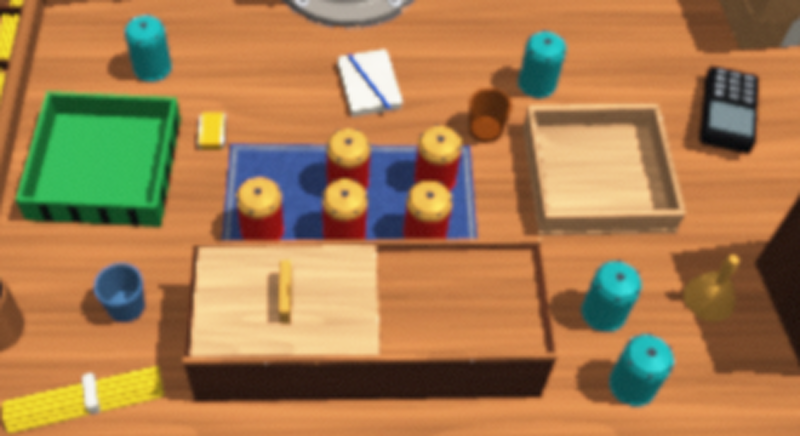

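View pics/side0z.png

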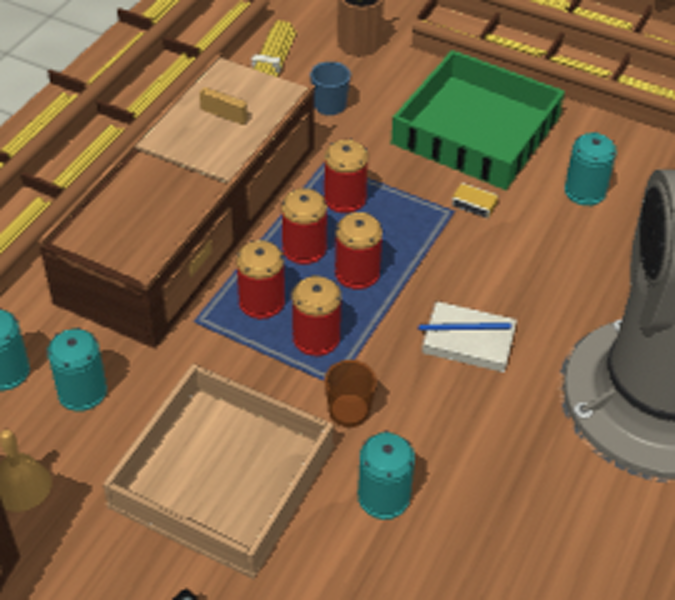

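Run:
```python
from h import *
for n in ["scene","side"]:
    z=np.load(f"pics/{n}0.npz"); p,d=z['p'],z['d']; W=world(n,d)
    hs=cv2.cvtColor(p,cv2.COLOR_RGB2HSV)
    def rect(name,m,er=0):
        k,l,s,c=cv2.connectedComponentsWithStats(m.astype(np.uint8),connectivity=8)
        i=1+np.argmax(s[1:,4]); w=W[l==i]
        r=cv2.minAreaRect((w[:,:2]*1000).astype(np.float32)); print(n,name,s[i,4],np.round(r[0],1),np.round(r[1],1),round(r[2],2),'z',np.median(w[:,2]).round(4))
    X,Y,Z=W[...,0],W[...,1],W[...,2]
    rect('green',(hs[...,0]>50)&(hs[...,0]<75)&(hs[...,1]>120)&(Z>.045)&(Z<.058)&(Y<-.2))
    rect('tray',(X>.32)&(X<.56)&(Y>.21)&(Y<.5)&(Z>.043)&(Z<.057)&(hs[...,0]<30))
    rect('boxtop',(X>.55)&(X<.8)&(Y>-.3)&(Y<.3)&(Z>.107)&(Z<.128))
    rect('bar',(X>.55)&(X<.8)&(Y>-.3)&(Y<.3)&(Z>.142)&(Z<.165))
    lid=(X>.55)&(X<.8)&(Y>-.3)&(Y<.3)&(Z>.112)&(Z<.130)&(hs[...,2]>175)
    rect('lid',lid)
    rect('amber',(X>.33)&(X<.44)&(Y>.13)&(Y<.22)&(Z>.055)&(Z<.075))
    rect('amberlow',(X>.33)&(X<.44)&(Y>.13)&(Y<.23)&(Z>.02)&(Z<.075))
    rect('matchbox',(X>.3)&(X<.44)&(Y>-.25)&(Y<-.17)&(Z>.009)&(Z<.024))
    rect('blueb',(X>.5)&(X<.7)&(Y>-.4)&(Y<-.2)&(Z>.05)&(Z<.075)&(hs[...,0]>95)&(hs[...,0]<125))
    for nm,(a,b) in {'teal':(85,95)}.items():
        m=(hs[...,0]>=a)&(hs[...,0]<=b)&(hs[...,1]>150)&(Z>.04)
        k,l,s,c=cv2.connectedComponentsWithStats(m.astype(np.uint8))
        for i in range(1,k):
            if s[i,4]>50: w=W[l==i]; print('teal',np.nanmedian(w,0).round(3))
```

```text
scene green 449 [ 393.7 -352. ] [192.9 193.6] 86.29 z 0.0508
scene tray 415 [413.7 348.6] [188.5 191.7] 0.88 z 0.0488
scene boxtop 6644 [664.5  15.4] [164.8 430.1] 0.66 z 0.1174
scene bar 115 [666.6 -82.4] [69.7 11.6] 1.6 z 0.1525
scene lid 3607 [663.8  15.7] [163.  429.1] 0.62 z 0.1194
scene amber 32 [346.4 191.6] [49.5 19.9] 75.89 z 0.0606
scene amberlow 110 [343.6 197.4] [26.2 55.7] 0.39 z 0.0468
scene matchbox 148 [ 332.1 -204.3] [59.8 36.5] 0.4 z 0.0162
scene blueb 122 [ 615.4 -297.7] [58.6 58.1] 18.95 z 0.0589
teal [ 0.222 -0.299  0.084]
teal [0.256 0.28  0.085]
teal [0.64  0.32  0.089]
teal [0.739 0.34  0.089]
side green 340 [ 388.4 -347.9] [198.7 192.8] 87.22 z 0.0497
side tray 567 [412.7 352.2] [185.7 193.9] 0.13 z 0.0484
side boxtop 3559 [661.9  19.6] [165.2 431.1] 0.32 z 0.1158
side bar 91 [661.9 -79.1] [68.4 20.2] 3.91 z 0.151
side lid 1515 [662.4 -80.8] [151.8 224. ] 2.13 z 0.1184
side amber 67 [405.5 143.8] [52.4 18.8] 10.29 z 0.0656
side amberlow 190 [406.8 143.5] [54.  20.8] 6.63 z 0.0468
side matchbox 131 [ 329.  -199.3] [40.2 57.8] 89.42 z 0.015
side blueb 90 [ 610.3 -292.4] [57.6 63.2] 34.33 z 0.0567
teal [ 0.197 -0.281  0.079]
teal [0.711 0.363 0.084]
teal [0.611 0.342 0.085]
teal [0.228 0.302 0.087]
```

>>> move_arm(increments="0.4 30 40 0 0 0 -0.06; 0.4 35 45 0 0 0 -0.06; 0.4 35 45 0 0 0 -0.06; 0.4 35 45 0 0 0 -0.06; 0.4 35 45 0 0 0 -0.06; 0.4 35 45 0 0 0 -0.068; 0.4 35 45 0 0 0 0; 0.4 35 45 0 0 0 0", newtons=30)

```text
t: 1.15
eef_pos: [0.5191, -0.273, 0.2312]
tool_rot: [0.0, 1.0, 0.0, -0.0]
contact_force: [0.5, -0.2, 0.5]
gripper_width: 0.402
```

>>> move_arm(increments="0.4 29 38 0 0 0 0; 0.4 29 38 0 0 0 0; 0.4 29 38 0 0 0 0; 0.4 29 38 0 0 0 0; 0.4 28 40 0 0 0 0; 0.4 0 0 -25 0 0 0; 0.4 0 0 -15 0 0 0; 0.4 0 0 0 0 0 0")

```text
t: 2.15
eef_pos: [0.6609, -0.0837, 0.1897]
tool_rot: [0.0, 1.0, -0.0, -0.002]
contact_force: [-0.9, 0.2, 0.7]
gripper_width: 0.398
```

Run:
```python
from h import *
o=bot.get_obs(); print(o['eef_pos'],o['q'].round(2))
p,d=vision.read_camera("wrist"); cv2.imwrite("pics/w1.png",p[:,:,::-1])
W=world("wrist",d,pose=o); m=(W[...,2]>.14)&(W[...,2]<.165)&(abs(W[...,1]+.08)<.06)&(abs(W[...,0]-.66)<.06)
w=W[m]; print(len(w),np.percentile(w,[2,50,98],axis=0).round(4))
```

```text
[ 0.66091388 -0.08372341  0.18965385] [ 0.12  0.51 -0.13  1.61  0.07  1.04 -1.6 ]
2893 [[ 0.6328 -0.0879  0.1468]
 [ 0.6694 -0.0813  0.152 ]
 [ 0.6993 -0.0746  0.1534]]
```

View pics/w1.png

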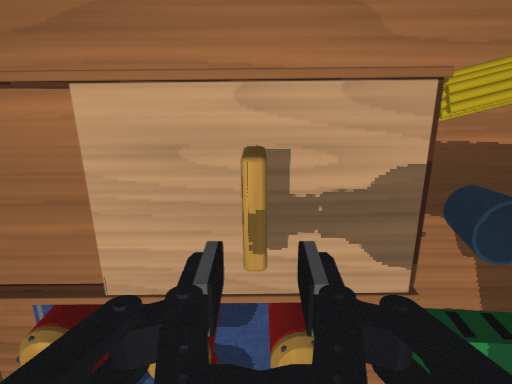

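Wrist view: bar at px (255,205), straddled by the fingers; measured centre (0.666, -0.081). Descend and grip.

>>> move_arm(increments="0.4 5 2 -10 0 0 0; 0.4 0 0 -18 0 0 0; 0.4 0 0 -18 0 0 0; 0.4 0 0 -15 0 0 0; 0.4 0 0 0 0 0 0; 0 0 0 0 0 0 0; 0 0 0 0 0 0 0; 0 0 0 0 0 0 0", newtons=40)

```text
t: 3.2
eef_pos: [0.6677, -0.0806, 0.1309]
tool_rot: [0.0, 1.0, 0.001, 0.001]
contact_force: [-0.7, -1.0, 0.1]
gripper_width: 0.155
```

>>> move_arm(increments="0 0 10 0 0 0 0; 0 0 30 0 0 0 0; 0 0 35 0 0 0 0; 0 0 35 0 0 0 0; 0 0 35 0 0 0 0; 0 0 30 0 0 0 0; 0 0 12 0 0 0 0; 0 0 0 0 0 0 0")

```text
t: 4.2
eef_pos: [0.666, 0.1094, 0.1309]
tool_rot: [-0.001, 1.0, 0.002, -0.001]
contact_force: [-5.7, 0.3, 6.4]
gripper_width: 0.153
```

>>> move_arm(increments="0 0 4 0 0 0 0; 0 0 4 0 0 0 0; 0 0 4 0 0 0 0; 0 0 3 0 0 0 0; 0 0 2 0 0 0 0; 0 0 2 0 0 0 0; 0 0 0 0 0 0 0; 0 0 0 0 0 0 0")

```text
t: 5.2
eef_pos: [0.6659, 0.1233, 0.1308]
tool_rot: [0.001, 1.0, -0.0, -0.002]
contact_force: [-8.0, -5.0, 8.7]
gripper_width: 0.151
```

>>> move_arm(increments="0 -1 3 0 0 0 0; 0 -1 3 0 0 0 0; 0 0 2 0 0 0 0; 0 0 0 0 0 0 0; 0 0 0 0 0 0 0; 0 0 0 0 0 0 0; 0 0 0 0 0 0 0; 0 0 0 0 0 0 0")

```text
t: 6.2
eef_pos: [0.6658, 0.1233, 0.1309]
tool_rot: [0.005, 1.0, -0.003, -0.001]
contact_force: [-3.4, -19.1, 8.9]
gripper_width: 0.153
```

At the stop (y force −19 N, no motion). Release and rise, then look.

>>> move_arm(increments="0 0 -6 0 0 0 0; 0.4 0 0 0 0 0 0; 0.4 0 0 0 0 0 0; 0.4 0 0 20 0 0 0; 0.4 0 0 50 0 0 0; 1 -40 0 40 0 0 0; 1 -40 -30 0 0 0 0; 1 -35 -30 0 0 0 0")

```text
t: 7.2
eef_pos: [0.5497, 0.0678, 0.2425]
tool_rot: [-0.0, 1.0, 0.001, 0.002]
contact_force: [0.8, -0.5, 0.1]
gripper_width: 0.994
```

```bash
cat >> h.py <<'E'
def tops(W,reg=(.36,.58,-.2,.2),zr=(.085,.110)):
    m=(W[...,2]>zr[0])&(W[...,2]<zr[1])&(W[...,0]>reg[0])&(W[...,0]<reg[1])&(W[...,1]>reg[2])&(W[...,1]<reg[3])
    k,l,s,c=cv2.connectedComponentsWithStats(m.astype(np.uint8)); o=[]
    for i in range(1,k):
        if s[i,4]<25: continue
        w=W[l==i]; o.append((c[i].round(),s[i,4],np.mean(w,0).round(4),((w.min(0)+w.max(0))/2).round(3)[:2],(w.max(0)-w.min(0)).round(3)[:2]))
    return o
E
python3 - <<'E'
from h import *
o=bot.get_obs(); print(o['eef_pos'],o['contact_force'])
for n in ["scene","side"]:
    p,d=vision.read_camera(n); cv2.imwrite(f"pics/{n}1.png",p[:,:,::-1]); W=world(n,d)
    for t in tops(W): print(n,*t)
    X,Y,Z=W[...,0],W[...,1],W[...,2]
    hs=cv2.cvtColor(p,cv2.COLOR_RGB2HSV)
    m=(X>.55)&(X<.8)&(Y>-.3)&(Y<.3)&(Z>.142)&(Z<.165)&(hs[...,1]>100)
    print('bar',np.median(W[m],0))
E
```

```text
[0.5496744  0.06777692 0.24253545] [ 0.80492168 -0.5342932   0.05408672]
scene [289. 179.] 148 [0.4185 0.1105 0.0937] [0.413 0.11 ] [0.06  0.043]
scene [252. 180.] 176 [ 0.4239 -0.0091  0.0939] [ 0.418 -0.01 ] [0.06  0.052]
scene [216. 200.] 225 [ 0.5017 -0.1245  0.0933] [ 0.5   -0.125] [0.056 0.057]
scene [252. 201.] 224 [ 0.5055 -0.012   0.0936] [ 0.502 -0.012] [0.056 0.054]
scene [287. 202.] 227 [0.5089 0.0984 0.0932] [0.507 0.099] [0.054 0.055]
bar [0.66729466 0.11923867 0.15301849]
side [268. 171.] 160 [ 0.4918 -0.1159  0.0924] [ 0.493 -0.118] [0.058 0.057]
side [251. 191.] 176 [ 0.4956 -0.0039  0.0922] [ 0.495 -0.006] [0.056 0.056]
side [274. 201.] 190 [0.4121 0.0018 0.0924] [ 0.413 -0.003] [0.057 0.057]
side [234. 213.] 198 [0.4985 0.1063 0.0928] [0.5   0.103] [0.055 0.058]
side [256. 227.] 209 [0.4081 0.126  0.0933] [0.41  0.122] [0.057 0.057]
bar [0.65929477 0.12618788 0.15016534]
```

View pics/scene1.png

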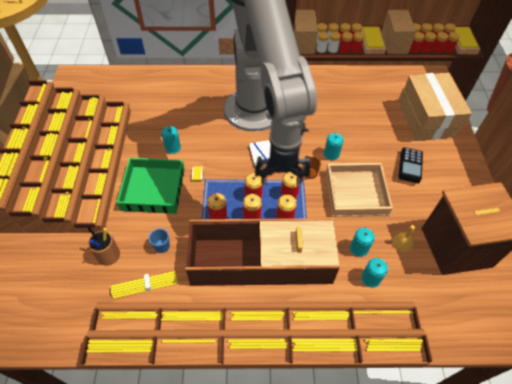

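>>> move_arm(increments="1 -23 17 0 0 0 0; 1 -23 16 0 0 0 0; 1 0 0 -40 0 0 0; 1 0 0 -30 0 0 0; 1 0 0 -20 0 0 0; 1 0 0 0 0 0 0; 1 0 0 0 0 0 0; 1 0 0 0 0 0 0")

```text
t: 8.3
eef_pos: [0.5053, 0.1008, 0.1516]
tool_rot: [-0.0, 1.0, 0.0, 0.001]
contact_force: [0.3, 0.2, -0.6]
gripper_width: 1.001
```

```bash
cat >> h.py <<'E'
def wlook(name):
    o=bot.get_obs(); p,d=vision.read_camera("wrist"); cv2.imwrite(f"pics/{name}.png",p[:,:,::-1])
    W=world("wrist",d,pose=o); hs=cv2.cvtColor(p,cv2.COLOR_RGB2HSV)
    print(o['eef_pos'].round(4),o['contact_force'].round(2))
    W[(hs[...,2]<60)|(hs[...,1]<90)]=np.nan
    for t in tops(W,zr=(.088,.105)): print(*t)
def force(n=6):
    F=[]
    for i in range(n):
        F.append(bot.get_obs()['contact_force']); vision.read_camera("scene")
    F=np.array(F); print('force',F.mean(0).round(2),F.std(0).round(2))
E
python3 - <<'E'
from h import *
wlook("w2"); force()
E
```

```text
[0.5053 0.1008 0.1516] [ 0.26  0.22 -0.57]
[259. 211.] 4896 [0.5054 0.1004 0.0935] [0.502 0.1  ] [0.055 0.055]
[432. 215.] 4889 [ 0.5029 -0.0069  0.0936] [ 0.5   -0.009] [0.054 0.055]
[433. 304.] 108 [ 0.4358 -0.0194  0.0904] [ 0.435 -0.02 ] [0.014 0.017]
[233. 330.] 3466 [0.4163 0.1189 0.0935] [0.413 0.119] [0.053 0.053]
[374. 337.] 125 [0.4077 0.0185 0.0906] [0.408 0.018] [0.021 0.008]
force [-0.11 -0.07 -0.3 ] [0.37 0.65 0.63]
```

View pics/w2.png

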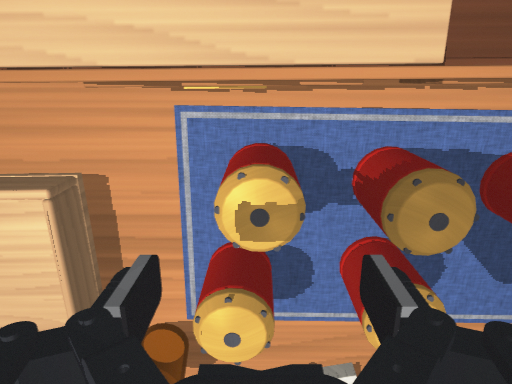

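>>> move_arm(increments="1 -2 0 -30 0 0 0; 1 0 0 -30 0 0 0; 1 0 0 -25 0 0 0; 1 0 0 -18 0 0 0; 1 0 0 0 0 0 0; 0.5 0 0 0 0 0 0; 0.5 0 0 0 0 0 0; 0.5 0 0 0 0 0 0", newtons=25)

```text
t: 9.65
eef_pos: [0.5031, 0.1006, 0.0483]
tool_rot: [-0.0, 1.0, 0.0, 0.001]
contact_force: [-1.1, 0.6, 5.6]
gripper_width: 0.699
```

>>> move_arm(increments="0.5 0 0 0 0 0 0; 0.5 0 0 10 0 0 0; 0.5 0 0 30 0 0 0; 0.5 0 0 40 0 0 0; 0.5 0 0 30 0 0 0; 0.5 0 0 0 0 0 0; 0.5 0 0 0 0 0 0; 0.5 0 0 0 0 0 0")

```text
t: 10.65
eef_pos: [0.5013, 0.1, 0.156]
tool_rot: [0.0, 1.0, 0.0, -0.001]
contact_force: [0.6, 0.0, -1.9]
gripper_width: 0.701
```

Run:
```python
from h import *
wlook("w3"); force(12)
```

```text
[0.5013 0.1    0.156 ] [ 0.63  0.05 -1.89]
[428. 206.] 4767 [ 0.5027 -0.007   0.0937] [ 0.5  -0.01] [0.055 0.054]
[413. 297.] 928 [ 0.4351 -0.0074  0.0926] [ 0.434 -0.01 ] [0.019 0.04 ]
force [-0.07 -0.   -1.65] [0.45 0.45 0.34]
```

View pics/w3.png

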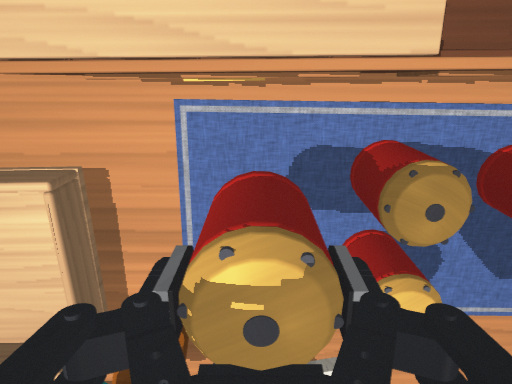

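>>> move_arm(increments="0.5 -5 30 0 0 0 0; 0.5 -8 45 0 0 0 0; 0.5 -8 50 0 0 0 0; 0.5 -8 50 0 0 0 0; 0.5 -8 50 0 0 0 0; 0.5 -7 40 0 0 0 0; 0.5 -2 25 0 0 0 0; 0.5 0 0 -25 0 0 0")

```text
t: 12.3
eef_pos: [0.457, 0.3939, 0.1339]
tool_rot: [-0.002, 1.0, 0.002, 0.002]
contact_force: [0.1, -0.2, -1.9]
gripper_width: 0.7
```

>>> move_arm(increments="0.5 0 0 -30 0 0 0; 0.5 0 0 -25 0 0 0; 0.5 0 0 -14 0 0 0; 0.5 0 0 -4 0 0 0; 0.5 0 0 0 0 0 0; 0.5 0 0 0 0 0 0; 0.5 0 0 0 0 0 0; 0.5 0 0 0 0 0 0")

```text
t: 13.3
eef_pos: [0.4565, 0.3905, 0.0597]
tool_rot: [-0.0, 1.0, 0.0, 0.0]
contact_force: [0.8, 0.0, -1.7]
gripper_width: 0.699
```

>>> move_arm(increments="0.5 0 0 -3 0 0 0; 0.5 0 0 -2 0 0 0; 0.5 0 0 -1 0 0 0; 0.5 0 0 0 0 0 0; 0.85 0 0 0 0 0 0; 0.85 0 0 0 0 0 0; 0.85 0 0 0 0 0 0; 0.85 0 0 10 0 0 0")

```text
t: 14.3
eef_pos: [0.4558, 0.3899, 0.0628]
tool_rot: [0.001, 1.0, 0.0, -0.001]
contact_force: [0.2, 0.4, 0.7]
gripper_width: 0.846
```

>>> move_arm(increments="0.9 0 0 25 0 0 0; 0.9 0 0 40 0 0 0; 0.9 0 0 40 0 0 0; 1 0 -55 0 0 0 0; 1 0 -55 0 0 0 0; 1 0 0 0 0 0 0; 1 0 0 0 0 0 0; 1 0 0 0 0 0 0")

```text
t: 15.3
eef_pos: [0.4562, 0.282, 0.1686]
tool_rot: [-0.001, 1.0, 0.001, 0.0]
contact_force: [0.3, 1.3, 0.1]
gripper_width: 0.998
```

```bash
cat >> h.py <<'E'
def survey(tag,reg=(.3,.75,-.5,.5)):
    for n in ["scene","side"]:
        p,d=vision.read_camera(n); cv2.imwrite(f"pics/{n}{tag}.png",p[:,:,::-1]); W=world(n,d)
        hs=cv2.cvtColor(p,cv2.COLOR_RGB2HSV); W[~((hs[...,0]<28)&(hs[...,1]>110))]=np.nan
        for t in tops(W,reg,(.085,.112)):
            if t[4].min()<.03 or t[4].max()>.075: continue
            print(n,t[0],t[1],t[3],t[4])
E
python3 - <<'E'
from h import *
survey(2); force(8)
E
```

```text
scene [291. 179.] 199 [0.413 0.117] [0.058 0.056]
scene [253. 180.] 200 [ 0.419 -0.007] [0.058 0.053]
scene [375. 189.] 235 [0.459 0.386] [0.058 0.058]
scene [216. 201.] 206 [ 0.501 -0.123] [0.051 0.054]
scene [252. 201.] 220 [ 0.502 -0.01 ] [0.058 0.051]
scene [101. 243.] 189 [ 0.648 -0.461] [0.072 0.071]
side [268. 171.] 145 [ 0.494 -0.121] [0.057 0.06 ]
side [251. 192.] 161 [ 0.498 -0.005] [0.055 0.053]
side [273. 202.] 170 [0.413 0.002] [0.058 0.052]
side [256. 228.] 193 [0.409 0.127] [0.055 0.051]
side [195. 286.] 315 [0.455 0.391] [0.06 0.06]
force [ 0.09 -0.04 -0.11] [0.5  0.33 0.43]
```

View pics/scene2.png

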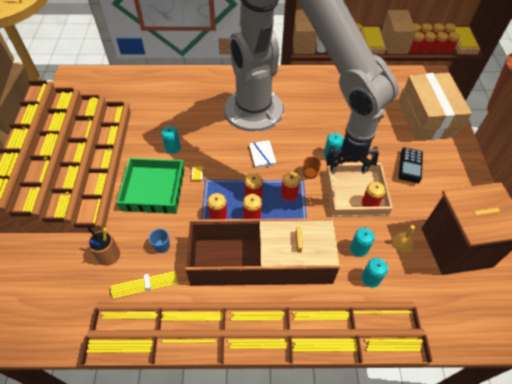

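>>> move_arm(increments="1 -12 -40 0 0 0 0; 1 -12 -40 0 0 0 0; 1 -12 -40 0 0 0 0; 1 -9 -40 0 0 0 0; 1 0 0 -15 0 0 0; 1 0 0 0 0 0 0; 1 0 0 0 0 0 0; 1 0 0 0 0 0 0")

```text
t: 16.8
eef_pos: [0.4117, 0.1214, 0.1535]
tool_rot: [-0.0, 1.0, 0.001, 0.0]
contact_force: [-0.6, -0.0, -0.7]
gripper_width: 0.997
```

Run:
```python
from h import *
wlook("w4"); print(bot.get_obs()['q'].round(2))
```

```text
[0.4117 0.1214 0.1535] [-0.65 -0.05 -0.7 ]
[480.  61.] 5204 [0.4989 0.     0.0935] [ 0.499 -0.003] [0.055 0.042]
[457. 200.] 4974 [ 0.4184 -0.0013  0.0937] [ 0.416 -0.004] [0.055 0.053]
[262. 206.] 4886 [0.4138 0.1194 0.0935] [0.411 0.119] [0.054 0.055]
[-0.23  0.19 -0.23  2.18  0.06  0.78 -2.06]
```

>>> move_arm(increments="1 0 -2 -30 0 0 0; 1 0 0 -30 0 0 0; 1 0 0 -25 0 0 0; 1 0 0 -18 0 0 0; 1 0 0 -2 0 0 0; 0.5 0 0 0 0 0 0; 0.5 0 0 0 0 0 0; 0.5 0 0 0 0 0 0")

```text
t: 17.85
eef_pos: [0.4121, 0.1187, 0.0492]
tool_rot: [-0.0, 1.0, 0.0, 0.001]
contact_force: [-0.6, -0.1, 5.9]
gripper_width: 0.697
```

>>> move_arm(increments="0.5 0 0 0 0 0 0; 0.5 0 0 10 0 0 0; 0.5 0 0 30 0 0 0; 0.5 0 0 40 0 0 0; 0.5 0 0 30 0 0 0; 0.5 0 0 0 0 0 0; 0.5 0 0 0 0 0 0; 0.5 0 0 0 0 0 0")

```text
t: 18.85
eef_pos: [0.4105, 0.118, 0.1573]
tool_rot: [0.0, 1.0, 0.0, -0.001]
contact_force: [-0.5, 0.3, -1.8]
gripper_width: 0.694
```

Run:
```python
from h import *
force(12)
```

```text
force [-0.02  0.07 -0.93] [0.37 0.34 0.41]
```

Run:
```python
from h import *
force(14)
```

```text
force [-0.06  0.03 -0.66] [0.55 0.54 0.38]
```

>>> move_arm(increments="0.5 10 -10 25 0 0 0; 0.5 15 -30 30 0 0 0; 0.5 15 -45 10 0 0 0; 0.5 10 -55 0 0 0 0; 0.5 0 -55 0 0 0 0; 0.5 0 -55 0 0 0 0; 0.5 0 -55 0 0 0 0; 0.5 0 -55 0 0 0 0")

```text
t: 21.15
eef_pos: [0.4612, -0.2433, 0.2234]
tool_rot: [0.0, 1.0, 0.001, 0.0]
contact_force: [0.3, 0.4, -0.7]
gripper_width: 0.694
```

>>> move_arm(increments="0.5 -5 -55 0 0 0 0; 0.5 -10 -50 -10 0 0 0; 0.5 -10 -35 -30 0 0 0; 0.5 -4 -8 -40 0 0 0; 0.5 0 0 -40 0 0 0; 0.5 0 0 -30 0 0 0; 0.5 0 0 -10 0 0 0; 0.5 0 0 0 0 0 0")

```text
t: 22.15
eef_pos: [0.4324, -0.3896, 0.0632]
tool_rot: [-0.0, 1.0, 0.0, -0.0]
contact_force: [-0.5, 0.0, 0.1]
gripper_width: 0.7
```

>>> move_arm(increments="0.5 0 0 -5 0 0 0; 0.5 0 0 -3 0 0 0; 0.5 0 0 -2 0 0 0; 0.5 0 0 0 0 0 0; 0.85 0 0 0 0 0 0; 0.85 0 0 0 0 0 0; 0.85 0 0 0 0 0 0; 0.85 0 0 10 0 0 0")

```text
t: 23.15
eef_pos: [0.4318, -0.3892, 0.0631]
tool_rot: [-0.0, 1.0, 0.0, -0.001]
contact_force: [0.1, -0.4, 0.9]
gripper_width: 0.851
```

>>> move_arm(increments="0.9 0 0 25 0 0 0; 0.9 0 0 40 0 0 0; 0.9 0 0 40 0 0 0; 1 0 55 0 0 0 0; 1 0 55 0 0 0 0; 1 10 55 0 0 0 0; 1 0 0 0 0 0 0; 1 0 0 0 0 0 0")

```text
t: 24.15
eef_pos: [0.4425, -0.2251, 0.169]
tool_rot: [0.0, 1.0, 0.001, 0.0]
contact_force: [-0.8, -0.5, 0.2]
gripper_width: 1.003
```

Run:
```python
from h import *
survey(3); force(4)
```

```text
scene [253. 180.] 193 [ 0.42  -0.007] [0.058 0.053]
scene [134. 184.] 209 [ 0.438 -0.39 ] [0.053 0.058]
scene [375. 189.] 233 [0.46  0.388] [0.056 0.058]
scene [216. 201.] 205 [ 0.502 -0.123] [0.05  0.054]
scene [252. 201.] 219 [ 0.503 -0.011] [0.059 0.051]
scene [101. 244.] 165 [ 0.646 -0.461] [0.07  0.071]
side [317. 134.] 134 [ 0.43  -0.388] [0.058 0.06 ]
side [268. 172.] 146 [ 0.494 -0.118] [0.054 0.053]
side [252. 192.] 163 [ 0.497 -0.005] [0.056 0.052]
side [273. 202.] 175 [0.413 0.001] [0.059 0.054]
side [195. 286.] 316 [0.454 0.393] [0.06  0.057]
force [-0.35  0.15 -0.4 ] [0.27 0.62 0.34]
```

View pics/scene3.png

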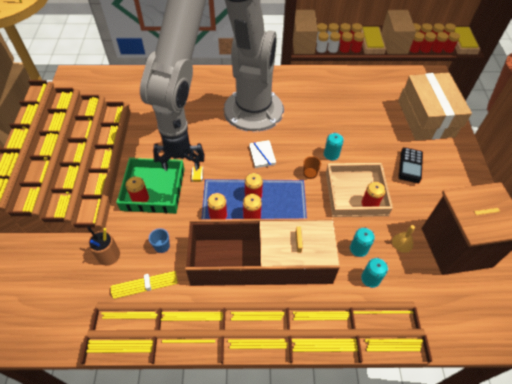

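>>> move_arm(increments="1 27 50 0 0 0 0; 1 28 55 0 0 0 0; 1 0 0 -25 0 0 0; 1 0 0 -30 0 0 0; 1 0 0 -30 0 0 0; 1 0 0 -25 0 0 0; 1 0 0 -10 0 0 0; 1 0 0 0 0 0 0")

```text
t: 25.45
eef_pos: [0.4971, -0.1199, 0.048]
tool_rot: [-0.0, 1.0, 0.0, -0.001]
contact_force: [0.5, 0.1, -0.5]
gripper_width: 0.999
```

>>> move_arm(increments="0.5 0 0 0 0 0 0; 0.5 0 0 0 0 0 0; 0.5 0 0 0 0 0 0; 0.5 0 0 0 0 0 0; 0.5 0 0 10 0 0 0; 0.5 0 0 40 0 0 0; 0.5 0 0 40 0 0 0; 0.5 0 0 20 0 0 0")

```text
t: 26.45
eef_pos: [0.4982, -0.1197, 0.1611]
tool_rot: [0.0, 1.0, 0.0, 0.002]
contact_force: [-1.0, 0.5, -0.8]
gripper_width: 0.691
```

>>> move_arm(increments="0.5 0 0 0 0 0 0; 0.5 0 0 0 0 0 0; 0.5 0 0 0 0 0 0; 0.5 0 0 0 0 0 0; 0.5 0 0 0 0 0 0; 0.5 0 0 0 0 0 0; 0.5 0 0 0 0 0 0; 0.5 0 0 0 0 0 0")

```text
t: 27.45
eef_pos: [0.4974, -0.1196, 0.1583]
tool_rot: [0.0, 1.0, 0.0, 0.0]
contact_force: [-0.1, -0.6, -0.5]
gripper_width: 0.694
```

Run:
```python
from h import *
force(20)
```

```text
force [-0.06  0.12 -0.68] [0.37 0.37 0.47]
```

>>> move_arm(increments="0.5 -15 -25 10 0 0 0; 0.5 -25 -40 0 0 0 0; 0.5 -30 -45 0 0 0 0; 0.5 -30 -45 0 0 0 0; 0.5 -30 -35 0 0 0 0; 0.5 -15 -15 -20 0 0 0; 0.5 0 0 -35 0 0 0; 0.5 0 0 -30 0 0 0")

```text
t: 29.45
eef_pos: [0.3521, -0.325, 0.0825]
tool_rot: [0.0, 1.0, -0.0, 0.0]
contact_force: [0.5, -0.3, -1.3]
gripper_width: 0.695
```

>>> move_arm(increments="0.5 0 0 -10 0 0 0; 0.5 0 0 -9 0 0 0; 0.5 0 0 -9 0 0 0; 0.5 0 0 -1 0 0 0; 0.5 0 0 0 0 0 0; 0.85 0 0 0 0 0 0; 0.85 0 0 0 0 0 0; 0.85 0 0 0 0 0 0")

```text
t: 30.45
eef_pos: [0.3525, -0.3247, 0.0545]
tool_rot: [0.0, 1.0, 0.0, 0.0]
contact_force: [0.7, -0.5, -0.4]
gripper_width: 0.846
```

>>> move_arm(increments="0.85 0 0 10 0 0 0; 0.9 0 0 35 0 0 0; 0.9 0 0 50 0 0 0; 1 20 40 10 0 0 0; 1 25 50 0 0 0 0; 1 25 50 0 0 0 0; 1 10 30 0 0 0 0; 1 0 0 0 0 0 0")

```text
t: 31.45
eef_pos: [0.4333, -0.1521, 0.1599]
tool_rot: [-0.0, 1.0, 0.003, 0.0]
contact_force: [-0.5, -0.9, 0.0]
gripper_width: 0.998
```

Run:
```python
from h import *
survey(4); force(6)
```

```text
scene [157. 164.] 209 [ 0.355 -0.326] [0.058 0.056]
scene [253. 180.] 202 [ 0.419 -0.007] [0.057 0.053]
scene [134. 184.] 214 [ 0.438 -0.391] [0.054 0.058]
scene [375. 189.] 234 [0.459 0.388] [0.057 0.059]
scene [252. 201.] 215 [ 0.504 -0.011] [0.057 0.051]
scene [101. 243.] 184 [ 0.646 -0.46 ] [0.071 0.069]
side [273. 112.] 51 [ 0.644 -0.443] [0.07  0.047]
side [317. 134.] 136 [ 0.429 -0.383] [0.056 0.058]
side [330. 151.] 150 [ 0.348 -0.319] [0.058 0.059]
side [251. 192.] 157 [ 0.496 -0.006] [0.057 0.055]
side [273. 201.] 169 [0.413 0.   ] [0.055 0.054]
side [195. 286.] 312 [0.454 0.392] [0.057 0.059]
force [-0.23 -0.2  -0.06] [0.43 0.39 0.5 ]
```

View pics/scene4.png

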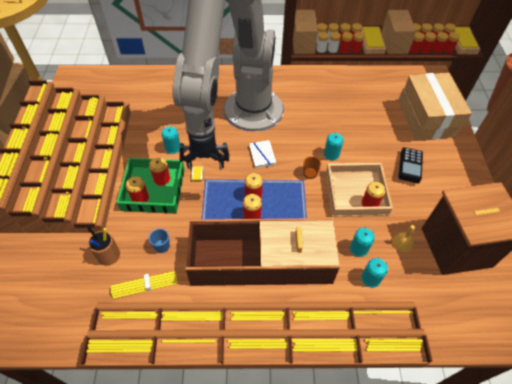

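>>> move_arm(increments="1 22 45 0 0 0 0; 1 22 50 0 0 0 0; 1 23 49 0 0 0 0; 1 0 0 -25 0 0 0; 1 0 0 -30 0 0 0; 1 0 0 -30 0 0 0; 1 0 0 -25 0 0 0; 1 0 0 -2 0 0 0")

```text
t: 32.85
eef_pos: [0.498, -0.0111, 0.0459]
tool_rot: [0.0, 1.0, 0.0, -0.002]
contact_force: [0.4, -0.5, 0.6]
gripper_width: 1.0
```

>>> move_arm(increments="0.5 0 0 0 0 0 0; 0.5 0 0 0 0 0 0; 0.5 0 0 0 0 0 0; 0.5 0 0 0 0 0 0; 0.5 0 0 10 0 0 0; 0.5 0 0 40 0 0 0; 0.5 0 0 40 0 0 0; 0.5 0 0 20 0 0 0")

```text
t: 33.85
eef_pos: [0.4999, -0.0107, 0.1598]
tool_rot: [-0.0, 1.0, 0.0, 0.001]
contact_force: [-0.2, 0.4, -3.2]
gripper_width: 0.694
```

>>> move_arm(increments="0.5 0 0 0 0 0 0; 0.5 0 0 0 0 0 0; 0.5 0 0 0 0 0 0; 0.5 0 0 0 0 0 0; 0.5 0 0 0 0 0 0; 0.5 0 0 0 0 0 0; 0.5 0 0 0 0 0 0; 0.5 0 0 0 0 0 0")

```text
t: 34.85
eef_pos: [0.4993, -0.0106, 0.1573]
tool_rot: [0.0, 1.0, 0.0, 0.0]
contact_force: [-0.0, -0.9, -2.1]
gripper_width: 0.692
```

Run:
```python
from h import *
force(20)
```

```text
force [ 0.19  0.04 -2.78] [0.59 0.64 0.42]
```

>>> move_arm(increments="0.5 0 0 25 0 0 0; 0.5 0 0 30 0 0 0; 0.5 25 -15 0 0 0 0; 0.5 40 -25 0 0 0 0; 0.5 45 -25 0 0 0 0; 0.5 45 -25 0 0 0 0; 0.5 30 -18 0 0 0 0; 0.5 9 -6 0 0 0 0")

```text
t: 36.85
eef_pos: [0.6944, -0.1263, 0.2114]
tool_rot: [0.0, 1.0, -0.0, -0.0]
contact_force: [-0.9, -0.2, -3.4]
gripper_width: 0.698
```

Run:
```python
from h import *
print(bot.get_obs()['eef_pos'])
p,d=vision.read_camera("scene"); cv2.imwrite("pics/s5.png",cv2.resize(p[180:300,160:360,::-1],None,fx=4,fy=4))
```

```text
[ 0.69435989 -0.12627278  0.21140482]
```

View pics/s5.png

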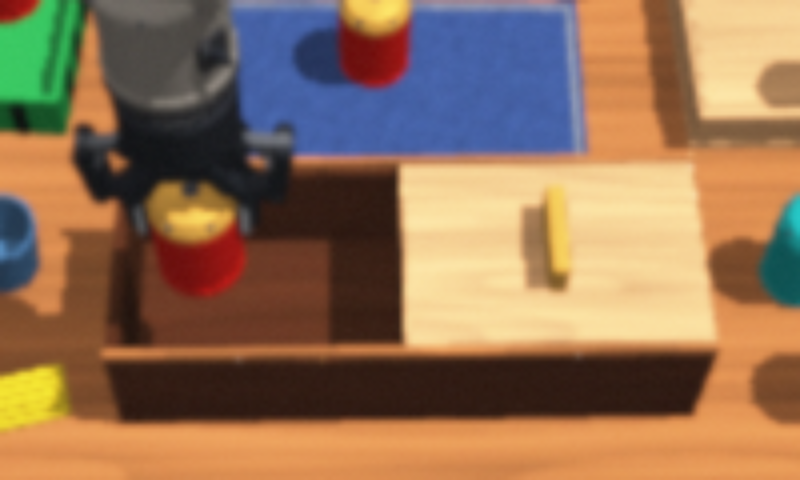

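>>> move_arm(increments="0.5 -2 11 0 0 0 0; 0.5 0 0 -30 0 0 0; 0.5 0 0 -35 0 0 0; 0.5 0 0 -30 0 0 0; 0.5 0 0 -20 0 0 0; 0.5 0 0 -15 0 0 0; 0.5 0 0 -10 0 0 0; 0.5 0 0 0 0 0 0")

```text
t: 37.9
eef_pos: [0.6911, -0.1135, 0.072]
tool_rot: [-0.0, 1.0, 0.0, -0.0]
contact_force: [0.3, -0.8, -1.7]
gripper_width: 0.697
```

Run:
```python
from h import *
o=bot.get_obs();print(o['eef_pos'],o['contact_force'])
p,d=vision.read_camera("scene"); cv2.imwrite("pics/s6.png",cv2.resize(p[180:300,160:360,::-1],None,fx=4,fy=4))
```

```text
[ 0.69114599 -0.11350187  0.0720322 ] [ 0.26406145 -0.83828802 -1.72465376]
```

View pics/s6.png

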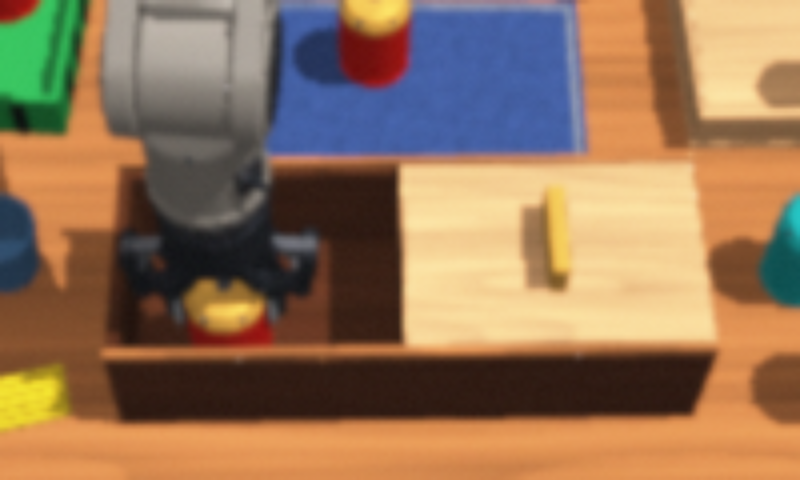

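Clear of the walls. Lower the last 18 mm and release.

>>> move_arm(increments="0.5 0 0 -7 0 0 0; 0.5 0 0 -6 0 0 0; 0.5 0 0 -4 0 0 0; 0.5 0 0 -1 0 0 0; 0.5 0 0 0 0 0 0; 0.5 0 0 0 0 0 0; 0.5 0 0 0 0 0 0; 0.5 0 0 0 0 0 0")

```text
t: 38.95
eef_pos: [0.6914, -0.1136, 0.0546]
tool_rot: [-0.0, 1.0, 0.0, 0.0]
contact_force: [-3.5, 0.9, 5.1]
gripper_width: 0.696
```

>>> move_arm(increments="0.82 0 0 0 0 0 0; 0.82 0 0 0 0 0 0; 0.82 0 0 0 0 0 0; 0.82 0 0 10 0 0 0; 0.82 0 0 35 0 0 0; 0.85 0 0 45 0 0 0; 1 0 0 40 0 0 0; 1 -20 0 20 0 0 0")

```text
t: 39.95
eef_pos: [0.6734, -0.1135, 0.208]
tool_rot: [0.0, 1.0, 0.001, 0.003]
contact_force: [-0.7, -0.5, -0.9]
gripper_width: 1.0
```

>>> move_arm(increments="1 -30 20 0 0 0 0; 1 -45 20 0 0 0 0; 1 -45 20 0 0 0 0; 1 -45 20 0 0 0 0; 1 -40 20 0 0 0 0; 1 -30 10 -20 0 0 0; 1 -20 0 -20 0 0 0; 1 0 0 0 0 0 0")

```text
t: 40.95
eef_pos: [0.4146, -0.0038, 0.164]
tool_rot: [0.0, 1.0, 0.001, -0.001]
contact_force: [0.0, -0.0, -0.0]
gripper_width: 0.996
```

Run:
```python
from h import *
survey(7); force(4)
```

```text
scene [157. 164.] 208 [ 0.354 -0.326] [0.057 0.058]
scene [253. 180.] 203 [ 0.419 -0.007] [0.058 0.053]
scene [135. 184.] 216 [ 0.437 -0.391] [0.057 0.055]
scene [375. 189.] 234 [0.46  0.387] [0.06  0.059]
scene [102. 244.] 172 [ 0.648 -0.46 ] [0.069 0.073]
scene [216. 256.] 310 [ 0.694 -0.116] [0.058 0.058]
side [317. 134.] 136 [ 0.429 -0.386] [0.057 0.062]
side [330. 151.] 150 [ 0.348 -0.321] [0.057 0.054]
side [218. 155.] 159 [ 0.687 -0.108] [0.058 0.058]
side [273. 201.] 168 [ 0.413 -0.   ] [0.057 0.054]
side [195. 286.] 315 [0.454 0.393] [0.061 0.056]
force [0.21 0.31 0.38] [0.26 0.27 0.41]
```

View pics/scene7.png

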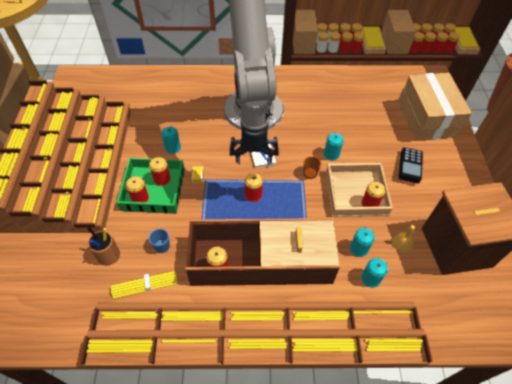

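>>> move_arm(increments="1 2 0 -30 0 0 0; 1 0 0 -30 0 0 0; 1 0 0 -30 0 0 0; 1 0 0 -20 0 0 0; 1 0 0 -7 0 0 0; 1 0 0 0 0 0 0; 1 0 0 0 0 0 0; 1 0 0 0 0 0 0")

```text
t: 42.25
eef_pos: [0.419, -0.0036, 0.048]
tool_rot: [-0.0, 1.0, 0.0, 0.001]
contact_force: [0.1, -0.5, 0.4]
gripper_width: 0.999
```

>>> move_arm(increments="0.5 0 0 0 0 0 0; 0.5 0 0 0 0 0 0; 0.5 0 0 0 0 0 0; 0.5 0 0 0 0 0 0; 0.5 0 0 10 0 0 0; 0.5 0 0 40 0 0 0; 0.5 0 0 40 0 0 0; 0.5 0 0 20 0 0 0")

```text
t: 43.25
eef_pos: [0.4188, -0.0036, 0.1596]
tool_rot: [-0.0, 1.0, 0.0, 0.001]
contact_force: [1.0, -0.0, -3.8]
gripper_width: 0.698
```

>>> move_arm(increments="0.5 0 0 0 0 0 0; 0.5 0 0 0 0 0 0; 0.5 0 0 0 0 0 0; 0.5 0 0 0 0 0 0; 0.5 0 0 0 0 0 0; 0.5 0 0 0 0 0 0; 0.5 0 0 0 0 0 0; 0.5 0 0 0 0 0 0")

```text
t: 44.25
eef_pos: [0.4184, -0.0036, 0.1573]
tool_rot: [0.0, 1.0, 0.0, 0.0]
contact_force: [-0.3, 0.1, -3.4]
gripper_width: 0.696
```

Run:
```python
from h import *
force(20)
```

```text
force [-0.01 -0.16 -2.8 ] [0.52 0.44 0.42]
```

>>> move_arm(increments="0.5 0 0 25 0 0 0; 0.5 5 -3 30 0 0 0; 0.5 35 -10 0 0 0 0; 0.5 45 -12 0 0 0 0; 0.5 50 -13 0 0 0 0; 0.5 45 -12 0 0 0 0; 0.5 28 -6 0 0 0 0; 0.5 7 -2 0 0 0 0")

```text
t: 46.25
eef_pos: [0.6344, -0.062, 0.2115]
tool_rot: [0.0, 1.0, 0.0, -0.0]
contact_force: [-1.1, 0.3, -3.1]
gripper_width: 0.697
```

>>> move_arm(increments="0.5 0 0 0 0 0 0; 0.5 0 0 -30 0 0 0; 0.5 0 0 -35 0 0 0; 0.5 0 0 -30 0 0 0; 0.5 0 0 -20 0 0 0; 0.5 0 0 -15 0 0 0; 0.5 0 0 -10 0 0 0; 0.5 0 0 0 0 0 0")

```text
t: 47.25
eef_pos: [0.6331, -0.0616, 0.072]
tool_rot: [0.0, 1.0, 0.0, -0.0]
contact_force: [0.2, 0.3, -2.5]
gripper_width: 0.696
```

>>> move_arm(increments="0.5 0 0 -7 0 0 0; 0.5 0 0 -6 0 0 0; 0.5 0 0 -4 0 0 0; 0.5 0 0 -1 0 0 0; 0.5 0 0 0 0 0 0; 0.5 0 0 0 0 0 0; 0.5 0 0 0 0 0 0; 0.5 0 0 0 0 0 0")

```text
t: 48.25
eef_pos: [0.6334, -0.0616, 0.0544]
tool_rot: [0.0, 1.0, 0.0, 0.0]
contact_force: [0.9, 0.2, -2.9]
gripper_width: 0.696
```

>>> move_arm(increments="0.82 0 0 0 0 0 0; 0.82 0 0 0 0 0 0; 0.82 0 0 0 0 0 0; 0.82 0 0 10 0 0 0; 0.82 0 0 35 0 0 0; 0.85 0 0 45 0 0 0; 0.85 0 0 40 0 0 0; 0.6 -40 0 20 0 0 0")

```text
t: 49.25
eef_pos: [0.5962, -0.0614, 0.2079]
tool_rot: [-0.0, 1.0, 0.001, 0.003]
contact_force: [-0.5, 0.0, -0.1]
gripper_width: 0.654
```

>>> move_arm(increments="0.4 -40 20 0 0 0 0; 0.4 -40 20 0 0 0 0; 0.4 -40 0 0 0 0 0; 0.4 0 0 0 0 0 0; 0.4 0 0 0 0 0 0; 0.4 0 0 0 0 0 0; 0.4 0 0 0 0 0 0; 0.4 0 0 0 0 0 0")

```text
t: 50.25
eef_pos: [0.4736, -0.0217, 0.2041]
tool_rot: [0.0, 1.0, 0.0, -0.0]
contact_force: [0.4, 0.3, -0.5]
gripper_width: 0.401
```

Run:
```python
from h import *
survey(8); force(3)
for n in ("scene","side"):
  p=cv2.imread(f"pics/{n}8.png"); p=p[120:300,110:440] if n=="scene" else p[90:350,130:400]
  f=min(800/p.shape[1],600/p.shape[0]); cv2.imwrite(f"pics/{n}8z.png",cv2.resize(p,None,fx=f,fy=f))
```

```text
scene [157. 164.] 208 [ 0.356 -0.327] [0.056 0.058]
scene [134. 184.] 211 [ 0.44 -0.39] [0.055 0.056]
scene [375. 189.] 233 [0.46  0.387] [0.059 0.059]
scene [101. 243.] 192 [ 0.647 -0.461] [0.069 0.071]
scene [216. 256.] 311 [ 0.694 -0.116] [0.055 0.058]
side [317. 134.] 136 [ 0.428 -0.385] [0.058 0.058]
side [330. 151.] 145 [ 0.348 -0.321] [0.058 0.058]
side [218. 155.] 158 [ 0.688 -0.111] [0.061 0.056]
side [225. 168.] 155 [ 0.63 -0.06] [0.051 0.059]
side [195. 286.] 313 [0.454 0.393] [0.057 0.059]
force [ 0.1  -0.05  0.01] [0.15 0.32 0.38]
```

View pics/scene8z.png

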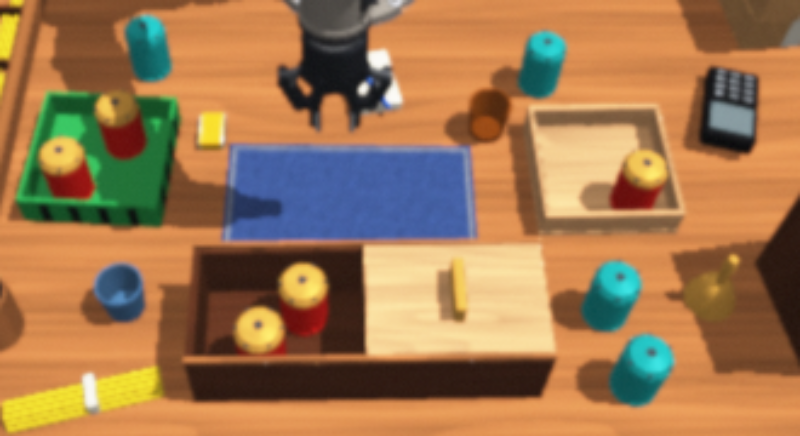

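View pics/side8z.png

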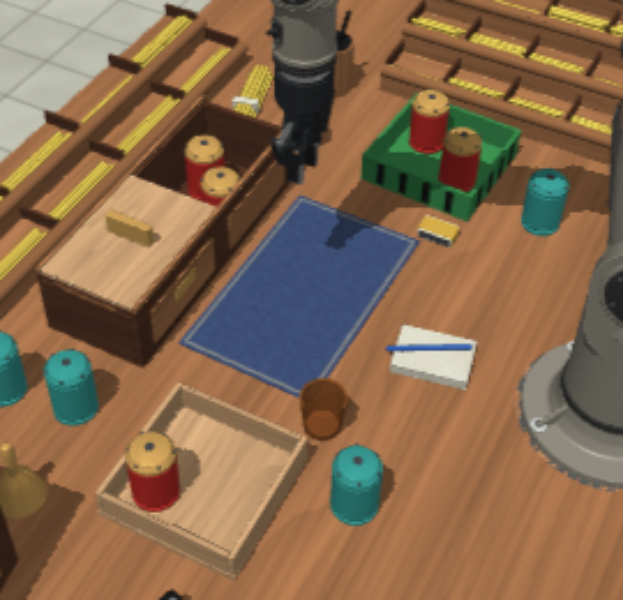

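All five lamps are upright in their places and the mat is empty. Now I'll shut the lid.

>>> move_arm(increments="0.4 25 15 0 0 0 0; 0.4 40 30 0 0 0 0; 0.4 40 35 0 0 0 0; 0.4 40 30 0 0 0 0; 0.4 30 25 0 0 0 0; 0.4 16 9 0 0 0 0; 0.4 0 0 -15 0 0 0; 0.4 0 0 0 0 0 0", newtons=40)

```text
t: 51.5
eef_pos: [0.6624, 0.1212, 0.187]
tool_rot: [0.001, 1.0, 0.0, -0.002]
contact_force: [-0.2, -1.2, -1.1]
gripper_width: 0.4
```

Run:
```python
from h import *
o=bot.get_obs(); print(o['eef_pos'])
p,d=vision.read_camera("wrist"); hs=cv2.cvtColor(p,cv2.COLOR_RGB2HSV)
W=world("wrist",d,pose=o); m=(W[...,2]>.14)&(W[...,2]<.165)&(abs(W[...,1]-.122)<.05)&(abs(W[...,0]-.66)<.06)&(hs[...,1]>100)
w=W[m]; print(len(w),np.percentile(w,[2,50,98],axis=0).round(4))
```

```text
[0.66238046 0.12115975 0.18695641]
2967 [[0.631  0.1153 0.1462]
 [0.6676 0.122  0.152 ]
 [0.6975 0.1288 0.1534]]
```

>>> move_arm(increments="0.4 3 1 -10 0 0 0; 0.4 0 0 -18 0 0 0; 0.4 0 0 -18 0 0 0; 0.4 0 0 -10 0 0 0; 0.4 0 0 0 0 0 0; 0 0 0 0 0 0 0; 0 0 0 0 0 0 0; 0 0 0 0 0 0 0")

```text
t: 52.55
eef_pos: [0.6678, 0.1232, 0.134]
tool_rot: [0.0, 1.0, 0.0, 0.001]
contact_force: [-0.2, -1.0, 1.4]
gripper_width: 0.149
```

>>> move_arm(increments="0 0 -10 0 0 0 0; 0 0 -30 0 0 0 0; 0 0 -35 0 0 0 0; 0 1 -35 0 0 0 0; 0 0 -35 0 0 0 0; 0 1 -35 0 0 0 0; 0 0 -18 0 0 0 0; 0 0 -4 0 0 0 0")

```text
t: 53.55
eef_pos: [0.6697, -0.0802, 0.134]
tool_rot: [0.0, 1.0, -0.0, 0.001]
contact_force: [-0.7, 0.8, 5.9]
gripper_width: 0.152
```

>>> move_arm(increments="0 0 -3 0 0 0 0; 0 0 -3 0 0 0 0; 0 0 -3 0 0 0 0; 0 0 -2 0 0 0 0; 0 0 0 0 0 0 0; 0 0 0 0 0 0 0; 0 0 0 0 0 0 0; 0 0 0 0 0 0 0")

```text
t: 54.55
eef_pos: [0.6698, -0.0867, 0.134]
tool_rot: [-0.001, 1.0, 0.002, 0.0]
contact_force: [-1.1, 2.7, 5.6]
gripper_width: 0.153
```

>>> move_arm(increments="0 0 -3 0 0 0 0; 0 0 -2 0 0 0 0; 0 0 -2 0 0 0 0; 0 0 0 0 0 0 0; 0 0 0 0 0 0 0; 0 0 0 0 0 0 0; 0 0 0 0 0 0 0; 0 0 0 0 0 0 0")

```text
t: 55.55
eef_pos: [0.6698, -0.0868, 0.134]
tool_rot: [-0.005, 1.0, 0.004, -0.0]
contact_force: [-2.6, 14.6, 7.5]
gripper_width: 0.154
```

At the shut stop. Ease off, release, retreat, and check.

>>> move_arm(increments="0 0 7 0 0 0 0; 0.4 0 0 0 0 0 0; 0.4 0 0 0 0 0 0; 0.4 0 0 0 0 0 0; 0.4 0 0 20 0 0 0; 0.4 0 0 40 0 0 0; 0.4 -40 0 40 0 0 0; 0.4 -50 0 20 0 0 0")

```text
t: 56.55
eef_pos: [0.5803, -0.0898, 0.2571]
tool_rot: [0.0, 1.0, 0.0, 0.003]
contact_force: [-0.2, -0.1, -0.0]
gripper_width: 0.395
```

>>> move_arm(increments="0.4 -50 0 0 0 0 0; 0.4 -50 0 0 0 0 0; 0.4 0 0 0 0 0 0; 0.4 0 0 0 0 0 0; 0.4 0 0 0 0 0 0; 0.4 0 0 0 0 0 0; 0.4 0 0 0 0 0 0; 0.4 0 0 0 0 0 0")

```text
t: 57.55
eef_pos: [0.4795, -0.0896, 0.2531]
tool_rot: [-0.0, 1.0, 0.0, -0.0]
contact_force: [-0.2, 0.2, 0.2]
gripper_width: 0.4
```

Run:
```python
from h import *
survey(9)
for n in ("scene","side"):
  p,d=vision.read_camera(n); W=world(n,d); hs=cv2.cvtColor(p,cv2.COLOR_RGB2HSV)
  m=(W[...,2]>.14)&(W[...,2]<.165)&(abs(W[...,1])<.2)&(abs(W[...,0]-.66)<.08)&(hs[...,1]>100)
  print('bar',np.median(W[m],0))
```

```text
scene [157. 164.] 207 [ 0.355 -0.326] [0.058 0.058]
scene [134. 184.] 214 [ 0.437 -0.391] [0.051 0.056]
scene [375. 189.] 235 [0.461 0.386] [0.059 0.057]
scene [101. 244.] 176 [ 0.646 -0.461] [0.07  0.071]
side [317. 134.] 134 [ 0.427 -0.383] [0.056 0.062]
side [330. 151.] 148 [ 0.349 -0.32 ] [0.059 0.057]
side [195. 286.] 314 [0.454 0.393] [0.059 0.056]
bar [ 0.67055578 -0.08801528  0.15293794]
bar [ 0.66052238 -0.08284205  0.14919751]
```

View pics/scene9.png

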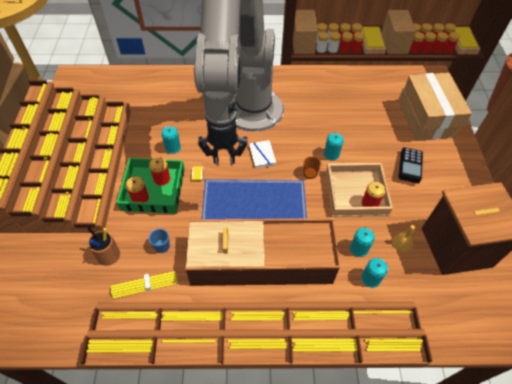

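Run:
```python
from h import *
o=bot.get_obs()
p,d=vision.read_camera("wrist"); hs=cv2.cvtColor(p,cv2.COLOR_RGB2HSV); cv2.imwrite("pics/w9.png",p[:,:,::-1])
W=world("wrist",d,pose=o); m=(W[...,2]>.14)&(W[...,2]<.165)&(abs(W[...,1]+.08)<.05)&(abs(W[...,0]-.66)<.08)&(hs[...,1]>100)
w=W[m]; print(len(w),np.percentile(w,[2,50,98],axis=0).round(4))
```

```text
Traceback (most recent call last):
IndexError: index -1 is out of bounds for axis 0 with size 0
```

View pics/w9.png

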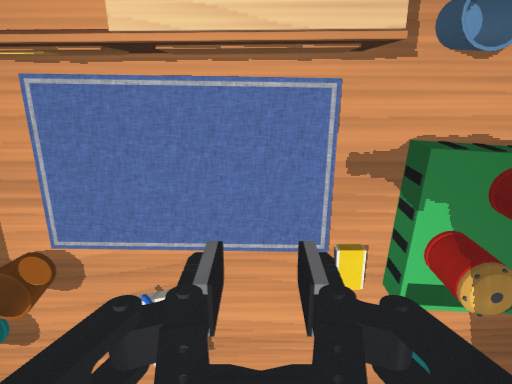

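>>> move_arm(increments="0.4 40 0 0 0 0 0; 0.4 50 0 0 0 0 0; 0.4 50 0 0 0 0 0; 0.4 30 0 0 0 0 0; 0.4 0 0 0 0 0 0; 0.4 0 0 0 0 0 0; 0.4 0 0 0 0 0 0; 0.4 0 0 0 0 0 0")

```text
t: 58.8
eef_pos: [0.6488, -0.0898, 0.2538]
tool_rot: [0.0, 1.0, 0.0, 0.0]
contact_force: [-0.1, -0.4, -0.3]
gripper_width: 0.402
```

Run:
```python
from h import *
o=bot.get_obs(); print(o['eef_pos'])
p,d=vision.read_camera("wrist"); hs=cv2.cvtColor(p,cv2.COLOR_RGB2HSV); cv2.imwrite("pics/w10.png",p[:,:,::-1])
W=world("wrist",d,pose=o); m=(W[...,2]>.14)&(W[...,2]<.165)&(abs(W[...,1]+.08)<.05)&(abs(W[...,0]-.66)<.08)&(hs[...,1]>100)
w=W[m]; print(len(w)); print(np.percentile(w,[2,50,98],axis=0).round(4))
```

```text
[ 0.64880622 -0.08978922  0.25375871]
1795
[[ 0.6325 -0.0944  0.149 ]
 [ 0.668  -0.0877  0.152 ]
 [ 0.6987 -0.0808  0.1534]]
```

View pics/w10.png

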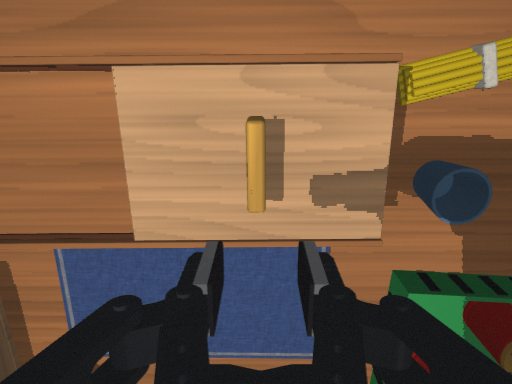

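The wrist view puts the grip bar at y = -0.0877, against 0.1220 when open. That is 0.2097 m of travel, so the lid is fully shut. Handing in.

```bash
python3 -c "
from station import bot
print(bot.hand_in())"
```

```text
the job is handed in; nothing more can be done
None
```

The job is done and handed in at about 59 s of the 210 s. I opened the lid to its stop, weighed and placed all five lamps that were there, then slid the lid shut to its stop.

| Start position on the mat (x, y in m) | Weight felt | Judged | Placed |
|---|---|---|---|
| 0.503, 0.101 | 1.6 N | half-burned | relight tray, upright |
| 0.411, 0.121 | 0.7–0.9 N | burned out | recycling crate |
| 0.498, −0.120 | 0.7 N | burned out | recycling crate |
| 0.499, −0.009 | 2.8 N | whole | stock box bay, upright |
| 0.418, −0.003 | 2.8 N | whole | stock box bay, upright |

- **Weights:** single force readings scattered by about 0.4–0.6 N, so I averaged 12 to 26 of them per lamp. The averages fell clearly into the three classes.
- **Lamps:** the lamps were gripped at 25 N. The camera views showed all five upright after placing, and the mat was empty. I saw no sign of a lamp being knocked aside during the run. The last look showed the tray and crate lamps still standing; the shut lid hides the two in the bay.
- **Lid:** the two fixed cameras measured 0.207–0.209 m of travel between open and shut, slightly short of 0.21 m. The arm's position between the two stops (0.210 m) and the wrist camera (0.2097 m) both agreed with fully shut.
- **Other things:** nothing else on the counter appeared to have moved in the last pictures, and I kept the gripper clear of it all. I did not measure the positions again.

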